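Clear the seasoning carousel and hold the red jar at the pointer

TASK

Clear the two crumpled paper balls off the seasoning carousel into the black scrap box. Then turn the carousel until the red-lidded jar stands right at the brass pointer, and finish with the gripper closed on that jar's lid, holding the carousel still there without letting go. Leave the soup bowl, the rice bowl and the tea cup where they are.

Things in the scene. Friction and masses are not known exactly. Their poses are not given: they have to be found in the camera images.
- plate_center (a point): centre of the carousel's round dark turning plate (diameter 260 mm, red edge), on its turning axis, at the plate's top face, 24 mm above the table. Three jars (red, white and black lids, same size) are fixed on the plate 120 degrees apart, their axes 100 mm from its axis. Its middle is free but for the two paper balls.
- carousel_base: round wooden foot of the carousel, diameter 274 mm, top 12 mm above the table, fixed to the table, in a new place and heading each time; origin on the turning axis at table height, its x axis towards the brass pointer, z up.
- turntable (a joint): angle of the turning plate in rad, growing anticlockwise seen from above; it reads 0 (or 2 pi, the same place a turn on) when the red-lidded jar stands exactly at the brass pointer. It turns either way by more than a full turn from any start (stops at -7 and +13) against about 0.05 N m of friction, and stays where it is left.
- red_lid (a point): centre of the top face of the red lid of the marked jar, 72 mm above the table. The lid is a disc of diameter 44 mm and height 16 mm, on a round jar of diameter 42 mm; jar and lid together are 48 mm high and do not come off the plate.
- front_spot (a point): the point where the centre of the red lid's top face lies when the red jar stands exactly at the pointer: 100 mm from the turning axis on the line to the pointer, 72 mm above the table. It does not turn with the plate.
- pointer (a point): round outer end of the brass pointer, a flat brass bar 22 mm wide that sticks out of the carousel's wooden foot, top 12 mm above the table, 184 mm from the turning axis. It does not turn with the plate.
- paper_a: first crumpled white paper ball, a hard lump 30 mm across and 34 mm high with a flat underside, 15 g; origin at the centre of its underside, z up at the start. It lies on the plate near its middle.
- paper_a_center (a point): centre of the first paper ball, 17 mm above its underside.
- paper_b: second crumpled white paper ball, like the first, lying on the plate about 45 to 65 mm from it (centre to centre).
- paper_b_center (a point): centre of the second paper ball.
- scrap_box: open black plastic scrap box, 130 x 130 mm outside and 65 mm high, 6 mm floor, walls 6 mm, fixed to the table; origin at the centre of its underside, z up. On the left or right of the carousel.
- soup_bowl: red lacquer soup bowl, diameter 112 mm, height 65 mm, loose; origin at the centre of its underside. On the side of the carousel where the scrap box is not. Leave it alone.
- rice_bowl: white rice bowl with coloured flowers, diameter 120 mm, height 62 mm, loose, beyond the carousel; origin at the centre of its underside. Leave it alone.
- tea_cup: blue tea cup, diameter 68 mm, height 70 mm, loose, beyond the carousel; origin at the centre of its underside. Leave it alone.

How it is judged:
By the outcome, as a careful person would: the job done as asked, in the order asked, and still so for the second after the job is handed in, while the arm keeps its last pose, push and grip.
It also fails if it takes over 69 s, if anything falls off the work surface, if the arm or the gripper's body presses on something with over 40 N, if the wrist force passes 120 N, or if a joint passes its speed limit or range.

ROBOT

A 6-joint arm with a two-finger parallel gripper is mounted at the origin on the work surface. World frame = base frame: x ahead of the robot, y to its left, z up, the work surface at z = 0. Lengths are in mm, angles in degrees, forces in N, time in s.
With the tool pointing down it reaches from about 350 to 850 mm from the base axis. Payload 8.1 kg.
Tool frame: the origin (TCP) lies at the very end of the fingers, on their centre line; the grasp point (between the pads) lies 19 mm behind it; z points along the fingers, y is the line along which they close (so a half turn about z gives the same grasp; the last joint's range is limited). The gripper opens to 93 mm and grips with 3 to 60 N. Pads are 15 mm wide; open, the fingers measure 128 mm over their backs; the gripper's body (75 mm by 188 mm) begins 65 mm behind the grasp point.
Start: joints at [-78.575, 7.471, 85.268, -0, 87.261, -4.893], TCP at [168.599, -575.829, 218.635] pointing down, gripper open.
Joint ranges: [-169.43, 169.43], [-51.17, 129.36], [1.28, 143.12], [-76.62, 256.62], [0, 156.53], [-152.29, 152.29]. Speed limits (degrees/s): [136.94, 136.94, 159.86, 180, 180, 180].

INTERFACE

Orientations are given as a 3x3 rotation matrix whose columns are the frame's x, y, z axes.
In Python, from plant import readout, vision, job gives the robot as it stands.
- The arm moves only by the tool servo_tool, never from a script. Its argument "rows" is a list of rows, each a list of 3 entries, a list of its own where there are three numbers: the shift along the tool's x, y, z in mm, then the turn about the tool's z in degrees, then the opening, from 0 (shut) to 1 (fully open). In form: [[[dx, dy, dz], turn, hand], ...]. A call has 1 to 5 rows; each row is the pose to reach, as a shift and turn from the pose commanded when the call began, along the tool's axes at that moment; what a row does not reach only later rows make up. A row lasts 1/10 s, in which the tool goes at most 50 mm and 8.59 degrees, less where a joint would pass 70% of its speed; a pose out of reach is approached as far as the arm can. A call with a gripper value outside its range is refused whole. The fingers move at their own pace and stop on an object; "grip_force" is the grip in N (left out, the last holds). Time passes only in rows, so rows that repeat a pose let the fingers close. It gives the time, the measured TCP pose, the force, the opening and the grip force at its end, in the units of the state.
- readout.state(): the state, without advancing time (a new reading comes with each control period).
- vision.read_camera(name): name is "scene" or "top" or "wrist"; returns a dict with "img" (384x512x3 uint8, red, green, blue), "mtx" (3x3 intrinsics, pixels), "rvec" (rotation vector, rad) and "tvec" (3), from world to camera coordinates, as OpenCV has them; the wrist camera has in their place "tool_from_camera" (4x4, takes a point from camera to tool coordinates, whose origin is the TCP and whose axes are the flange's). Camera axes: x right, y down, z forward; pixel columns grow to the right and rows downward; lengths in mm; the calibration is good to about 2 mm. A picture is of the moment at which its call begins: read the wrist's pose just before it. There is no depth.
- job.finish_job(): hands the job in; it is judged then, once.
The state is a dict: "time": time; "q": joint angles; "qd": joint speeds; "effort": joint torques, N m; "position": TCP position; "eef_rot": TCP orientation; "ft_force": force on the tool from outside, world axes, zero at the start; "wrist_torque": the same for the moment, N m; "gripper_width": opening from 0.0 (shut) to 1.0 (fully open); "gripper_force": force on a finger pad.
Only numpy, scipy, OpenCV 4.12 (cv2) and the standard library are available. Lean on these libraries where they do the work, as an engineer would, in place of code of your own. Each camera call takes 0.05 s, during which the arm holds its last target. There are 200 camera calls.

## Working session

There is one attempt and no reset: what is moved stays moved. The work goes in short steps, Python scripts to look and compute and a tool call to move; the robot and the scene stay as the last step left them, time stands still between calls to the robot, and variables do not carry over. Pictures are saved under pics/ and viewed, at most 10 in all, crops included, and the job is handed in when it is done.

Besides the shell and the picture viewer there is one more tool, called after ">>>" by a JSON object that holds its "method" and its "body". servo_tool: Moves the arm, as the interface text tells. Its arguments: {"type":"object","properties":{"rows":{"type":"array","items":{"type":"array"}},"grip_force":{"type":"number"}},"required":["rows"]}

```bash
mkdir -p pics; cat > h.py <<'E'
import numpy as np, cv2
from plant import readout, vision, job
def cam(n):
    c=vision.read_camera(n); return c
def ray(c,u,v,z,st=None):
    M=np.array(c["mtx"],float)
    d=np.array([*cv2.undistortPoints(np.array([[[u,v]]],float),M,None)[0,0],1.])
    if "rvec" in c:
        R=cv2.Rodrigues(np.array(c["rvec"],float))[0]; t=np.array(c["tvec"],float).ravel()
        o=-R.T@t; d=R.T@d
    else:
        T=np.array(c["tool_from_camera"]); R=np.array(st["eef_rot"]); 
        o=np.array(st["position"])+R@T[:3,3]; d=R@T[:3,:3]@d
    return o+d*(z-o[2])/d[2]
def save(c,n): cv2.imwrite("pics/"+n,cv2.cvtColor(np.asarray(c["img"]),cv2.COLOR_RGB2BGR))
E
python3 - <<'E'
from h import *
s=readout.state(); print({k:np.round(s[k],3).tolist() for k in s})
a=cam("top"); b=cam("scene")
im=np.hstack([a["img"],b["img"]])
save(a,"top0.png"); save(b,"scene0.png")
print(a["mtx"],a["rvec"],a["tvec"]); print(b["rvec"],b["tvec"])
E
```

```text
{'time': 0.0, 'q': [-78.575, 7.517, 85.329, 0.001, 87.261, -4.892], 'qd': [0.036, 0.019, -0.051, -0.007, 0.044, 0.002], 'effort': [-0.003, -55.985, -49.177, 0.077, 0.036, -0.0], 'position': [168.491, -575.263, 217.568], 'eef_rot': [[0.96, 0.281, -0.0], [0.281, -0.96, 0.002], [0.0, -0.002, -1.0]], 'ft_force': [0.166, 0.424, -0.184], 'wrist_torque': [-0.045, 0.005, -0.031], 'gripper_force': 0.0, 'gripper_width': 0.998}
[[375.6473802    0.         252.99195348]
 [  0.         375.6473802  191.78978222]
 [  0.           0.           1.        ]] [ 2.12094184 -2.17989467  0.06409432] [ 34.49961633 592.14367103 800.5712547 ]
[ 1.71366474  1.59973351 -0.79784232] [ -20.53047699 -304.97008097 1457.31100123]
```

View pics/top0.png

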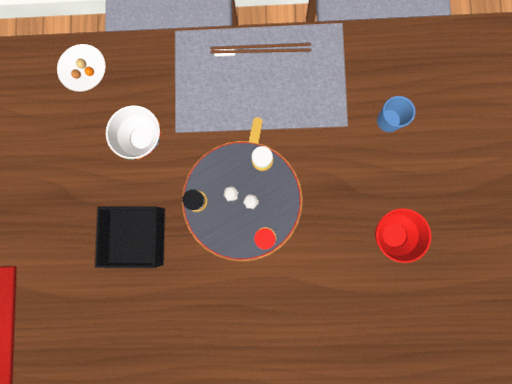

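View pics/scene0.png

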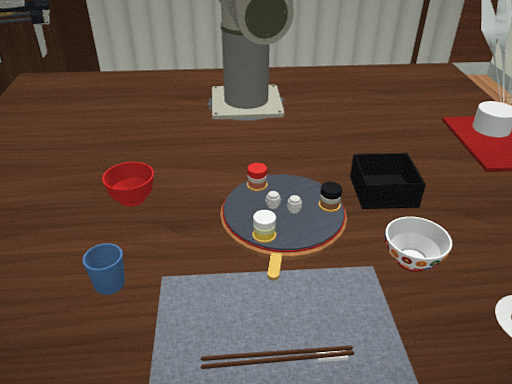

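The top view shows the plate around (242,200), with the paper balls at (231,194) and (251,202). The lids are at (265,238) red, (262,157) white and (193,201) black, and the pointer end is at (257,120). The box is at (130,237), the soup bowl at (403,236), and the cup and rice bowl lie beyond the carousel. The scene view agrees.

```bash
cat > m.py <<'E'
from h import *
from scipy.optimize import least_squares
def blobs(m,amin):
    n,l,s,c=cv2.connectedComponentsWithStats(m.astype(np.uint8)); return [(c[i],s[i,4],l==i) for i in range(1,n) if s[i,4]>=amin]
def measure(a,v=1):
    im=np.asarray(a["img"]); hsv=cv2.cvtColor(im,cv2.COLOR_RGB2HSV).astype(int); H,S,V=hsv[...,0],hsv[...,1],hsv[...,2]
    yy,xx=np.mgrid[:384,:512]; near=np.hypot(xx-242,yy-200)<66
    o={}
    red=((H<8)|(H>172))&(S>150)&(V>140)&(np.hypot(xx-242,yy-200)<52)
    b=max(blobs(red,30),key=lambda b:b[1]); o['red']=ray(a,*b[0],72); o['redA']=b[1]
    wh=(S<50)&(V>150)&near
    o['white']=[(np.round(c,1),n,np.round(ray(a,*c,41 if n<250 else 72),1)) for c,n,_ in blobs(wh,40)]
    ye=(H>15)&(H<32)&(S>120)&(V>120)&(yy<150)&near|((H>15)&(H<32)&(S>120)&(V>120)&(yy<150)&(yy>110)&(abs(xx-255)<15))
    bb=blobs(ye,30); b=max(bb,key=lambda b:b[1]); py,px=np.nonzero(b[2])
    o['ptr_pts']=np.array([ray(a,x,y,12) for x,y in zip(px,py)])
    # plate edge: red rim pixels
    rim=(((H<12)|(H>170))&(S>110)&(V>90)&(np.hypot(xx-242,yy-200)<66)&(np.hypot(xx-242,yy-200)>54))
    # dark plate: bluish-gray region
    dark=((S<110)&(H>95)&(H<140)|(S<40))&(V<130)&near
    k=max(blobs(dark,500),key=lambda b:b[1]); cn=max(cv2.findContours(k[2].astype(np.uint8),0,1)[0],key=len); h=cv2.convexHull(cn)[:,0]
    P=np.array([ray(a,x,y,24)[:2] for x,y in h])
    f=least_squares(lambda p:np.hypot(P[:,0]-p[0],P[:,1]-p[1])-p[2],[*P.mean(0),130],loss='soft_l1'); o['plate']=f.x; o['res']=np.abs(f.fun).mean()
    py,px=np.nonzero(rim); Q=np.array([ray(a,x,y,22)[:2] for x,y in zip(px,py)])
    f=least_squares(lambda p:np.hypot(Q[:,0]-p[0],Q[:,1]-p[1])-p[2],[*P.mean(0),130],loss='soft_l1'); o['rim']=f.x;o['rimn']=len(Q)
    blk=(V<45)&near; o['black']=[(np.round(c,1),n,np.round(ray(a,*c,72),1)) for c,n,_ in blobs(blk,150)]
    return o
if __name__=="__main__":
    np.set_printoptions(suppress=True,precision=1)
    a=cam("top"); o=measure(a); pp=o.pop('ptr_pts')
    print(o); c=o['plate'][:2]; 
    d=pp[:,:2]-c; r=np.hypot(*d.T); m=r>140; print('ptr n',len(pp),r.max(), 'ang',np.degrees(np.arctan2(*d[m].mean(0)[::-1])))
    dr=o['red'][:2]-c; print('red r',np.hypot(*dr),np.degrees(np.arctan2(dr[1],dr[0])))
    for n,u,v,z in [('boxTL',97,207,65),('boxBR',163,266,65),('box TR',164,208,65),('boxBL',97,267,65),('soup',403,236,65),('cup',398,110,70),('rice',132,132,62)]: print(n,ray(a,u,v,z))
E
python3 m.py
```

```text
{'red': array([492.7,  -3.5,  72. ]), 'redA': np.int32(315), 'white': [(array([261.6, 156.3]), np.int32(359), array([663.6,  -3.5,  72. ])), (array([230.6, 193.6]), np.int32(171), array([589.3,  67. ,  41. ])), (array([250.4, 201.3]), np.int32(170), array([571.1,  23.9,  41. ]))], 'plate': array([577.2,  45.7, 127.6]), 'res': np.float64(0.3340460647962596), 'rim': array([577.5,  44.9, 138.6]), 'rimn': 1641, 'black': [(array([192.3, 199.4]), np.int32(210), array([576.2, 145.1,  72. ]))]}
ptr n 238 193.17177765767218 ang -12.785323235762451
red r 97.79984597517824 -149.8086145249498
boxTL [566.4 352.8  65. ]
boxBR [438.5 209.8  65. ]
box TR [560.3 207.5  65. ]
boxBL [439.4 350.7  65. ]
soup [ 488.7 -289.9   65. ]
cup [ 753.7 -294.8   70. ]
rice [729.1 278.9  62. ]
```

>>> {"method": "servo_tool", "body": {"rows": [[[38,-32,0],0,1],[[76,-64,0],0,1],[[114,-96,0],0,1],[[152,-128,0],0,1],[[190,-160,0],0,1]]}}

```text
time: 0.65
position: [306.6, -367.1, 218.4]
eef_rot: [[0.96, 0.28, 0.0], [0.28, -0.96, 0.0], [0.0, -0.0, -1.0]]
ft_force: [0.3, -1.1, 0.3]
gripper_width: 0.998
gripper_force: 0.0
```

>>> {"method": "servo_tool", "body": {"rows": [[[38,-32,0],0,1],[[76,-64,0],0,1],[[114,-96,0],0,1],[[152,-128,0],0,1],[[190,-160,0],0,1]]}}

```text
time: 1.15
position: [444.0, -160.0, 218.6]
eef_rot: [[0.96, 0.281, 0.0], [0.281, -0.96, -0.0], [0.0, 0.0, -1.0]]
ft_force: [0.2, -1.0, -0.8]
gripper_width: 1.001
gripper_force: 0.0
```

>>> {"method": "servo_tool", "body": {"rows": [[[37,-32,0],-8,0.65],[[74,-64,0],-16,0.65],[[111,-96,0],-24,0.65],[[148,-128,0],-32,0.65],[[185,-160,0],-40,0.65]]}}

```text
time: 1.65
position: [576.6, 45.6, 218.4]
eef_rot: [[0.55, 0.835, -0.0], [0.835, -0.55, -0.0], [-0.0, -0.0, -1.0]]
ft_force: [0.6, -1.6, 0.1]
gripper_width: 0.658
gripper_force: 0.0
```

>>> {"method": "servo_tool", "body": {"rows": [[[0,0,0],-6,0.65],[[0,0,0],-11,0.65],[[0,0,0],-11,0.65],[[0,0,0],-11,0.65]]}}

```text
time: 2.05
position: [575.8, 43.5, 218.4]
eef_rot: [[0.388, 0.922, -0.0], [0.922, -0.388, 0.0], [-0.0, -0.0, -1.0]]
ft_force: [0.0, -0.4, 0.3]
gripper_width: 0.649
gripper_force: 0.0
```

```bash
cat >> h.py <<'E'
def plan(x,y,z,yang):
    s=readout.state(); R=np.array(s["eef_rot"]); p=np.array(s["position"])
    d=R.T@(np.array([x,y,z])-p); cur=np.degrees(np.arctan2(R[1,1],R[0,1])); t=-((yang-cur+90)%180-90)
    print("t",round(s["time"],2),"pos",p.round(1),"yang",round(cur,1),"-> shift",d.round(1),"turn",round(t,1),"q1,q6",np.round(s["q"],0)[[0,5]])
E
python3 - <<'E'
from h import *
s=readout.state(); c=cam("wrist"); save(c,"w1.png"); np.savez("w1.npz",mtx=c["mtx"],T=c["tool_from_camera"],p=s["position"],R=s["eef_rot"])
print(np.round(c["tool_from_camera"],3)); plan(589.3,67,120,-23); plan(571.1,23.9,120,-23)
E
```

```text
[[ 0.00000e+00 -9.54000e-01 -3.01000e-01  8.40070e+01]
 [ 1.00000e+00 -0.00000e+00  1.00000e-03 -1.39700e+00]
 [-1.00000e-03 -3.01000e-01  9.54000e-01 -1.66595e+02]
 [ 0.00000e+00  0.00000e+00  0.00000e+00  1.00000e+00]]
t 2.1 pos [575.8  43.3 218.5] yang -22.8 -> shift [27.1  3.3 98.5] turn 0.2 q1,q6 [-1. 22.]
t 2.1 pos [575.8  43.3 218.5] yang -22.8 -> shift [-19.7   3.2  98.5] turn 0.2 q1,q6 [-1. 22.]
```

View pics/w1.png

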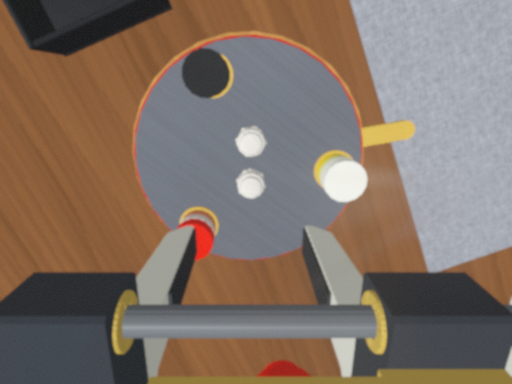

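The wrist view shows the balls at (250,141) and (250,184), the pointer end at (414,129), the black lid at (206,73) and the white lid at (344,180).

```bash
python3 - <<'E'
from h import *
from m import blobs
np.set_printoptions(suppress=True,precision=1)
w=np.load("w1.npz"); c={"mtx":w["mtx"],"tool_from_camera":w["T"]}; st={"position":w["p"],"eef_rot":w["R"]}
im=cv2.imread("pics/w1.png"); hsv=cv2.cvtColor(im,cv2.COLOR_BGR2HSV).astype(int);H,S,V=[hsv[...,i] for i in range(3)]
yy,xx=np.mgrid[:384,:512]
for p,n,_ in blobs((S<60)&(V>150)&(np.hypot(xx-250,yy-145)<115)&(yy<225),150): print('wh',p,n,ray(c,*p,41,st),ray(c,*p,72,st))
for p,n,_ in blobs((V<50)&(np.hypot(xx-250,yy-145)<115)&(yy<200),500): print('bk',p,n,ray(c,*p,72,st))
C=np.array([577.3,45.8])
b=[b for b in blobs((H>15)&(H<32)&(S>120)&(V>120)&(xx>366)&(xx<425)&(yy>110)&(yy<160),50)]
b=max(b,key=lambda t:t[1]); py,px=np.nonzero(b[2]); P=np.array([ray(c,x,y,12,st)[:2] for x,y in zip(px,py)])-C
r=np.hypot(*P.T); (vx,vy,x0,y0)=cv2.fitLine(P.astype(np.float32),cv2.DIST_L2,0,.01,.01).ravel()
print('ptr rmax',r.max(),'mean ang',np.degrees(np.arctan2(*P[r>145].mean(0)[::-1])),'line',np.degrees(np.arctan2(vy,vx)),'end ang',np.degrees(np.arctan2(*P[r>r.max()-8].mean(0)[::-1])), 'off',x0*vy-y0*vx)
# plate ellipse
from scipy.optimize import least_squares
d=((H>95)&(H<140)&(S<120)&(np.hypot(xx-250,yy-145)<125)&(yy<262)); k=max(blobs(d,500),key=lambda t:t[1])[2]
h=cv2.convexHull(max(cv2.findContours(k.astype(np.uint8),0,1)[0],key=len))[:,0]; h=h[h[:,1]<215]
Q=np.array([ray(c,x,y,24,st)[:2] for x,y in h]); f=least_squares(lambda p:np.hypot(*(Q-p[:2]).T)-p[2],[577,45,130],loss='soft_l1'); print('plate',f.x,np.abs(f.fun).mean())
E
```

```text
wh [250.2 141.4] 760 [586.2  68.3  41. ] [588.1  73.1  72. ]
wh [340.5 178.4] 1538 [662.9  -8.9  41. ] [657.9   2.9  72. ]
wh [250.  183.6] 714 [567.6  24.6  41. ] [571.2  33.3  72. ]
ptr rmax 190.36710359980378 mean ang -12.245408921859106 line -12.235923 end ang -12.278169628633476 off 0.018440247
plate [574.7  48.  127.1] 0.2440222508505999
```

>>> {"method": "servo_tool", "body": {"rows": [[[27,2,20],0,0.65],[[27,2,65],0,0.65],[[27,2,110],0,0.65],[[27,2,150],0,0.65],[[27,2,175],0,0.65]]}}

```text
time: 2.6
position: [585.9, 67.2, 40.0]
eef_rot: [[0.388, 0.922, -0.004], [0.922, -0.388, -0.0], [-0.002, -0.004, -1.0]]
ft_force: [-0.0, 0.1, 0.2]
gripper_width: 0.647
gripper_force: 0.0
```

>>> {"method": "servo_tool", "body": {"rows": [[[0,0,9],0,0.65],[[0,0,16],0,0.65],[[0,0,16],0,0.65]]}}

```text
time: 2.9
position: [588.7, 67.5, 28.2]
eef_rot: [[0.387, 0.922, 0.001], [0.922, -0.387, 0.0], [0.0, 0.001, -1.0]]
ft_force: [-0.0, -0.8, -0.7]
gripper_width: 0.65
gripper_force: 0.0
```

>>> {"method": "servo_tool", "body": {"rows": [[[0,0,0],0,0],[[0,0,0],0,0],[[0,0,0],0,0],[[0,0,0],0,0],[[0,0,0],0,0]], "grip_force": 10}}

```text
time: 3.4
position: [588.6, 67.7, 28.2]
eef_rot: [[0.386, 0.923, 0.001], [0.923, -0.386, -0.0], [0.0, 0.001, -1.0]]
ft_force: [-0.5, -0.6, 3.3]
gripper_width: 0.319
gripper_force: 10.0
```

```bash
python3 -c "
from h import *
plan(501,306,150,-23)"
```

```text
t 3.4 pos [588.6  67.7  28.2] yang -22.7 -> shift [ 186.1 -172.6 -121.8] turn 0.3 q1,q6 [ 2. 24.]
```

>>> {"method": "servo_tool", "body": {"rows": [[[0,0,-40],0,0],[[0,0,-85],0,0],[[0,0,-120],0,0],[[30,-28,-122],0,0],[[62,-58,-122],0,0]]}}

```text
time: 3.9
position: [560.1, 147.3, 152.2]
eef_rot: [[0.388, 0.921, 0.004], [0.921, -0.388, 0.001], [0.002, 0.004, -1.0]]
ft_force: [-0.2, 0.4, -0.4]
gripper_width: 0.322
gripper_force: 10.0
```

>>> {"method": "servo_tool", "body": {"rows": [[[34,-32,0],0,0],[[68,-64,0],0,0],[[102,-96,0],0,0],[[122,-114,0],0,0],[[122,-114,0],0,0]]}}

```text
time: 4.4
position: [498.8, 307.1, 149.6]
eef_rot: [[0.382, 0.924, -0.0], [0.924, -0.382, 0.001], [0.001, -0.001, -1.0]]
ft_force: [-0.8, -0.5, 0.8]
gripper_width: 0.324
gripper_force: 10.0
```

```bash
python3 -c "
from h import *
s=readout.state();print(s['gripper_width'],s['gripper_force'])
plan(501,303,50,-23)
t=cam('top');save(t,'top1.png')"
```

```text
0.3240300558974754 10.00033289194107
t 4.4 pos [498.8 307.1 149.6] yang -22.4 -> shift [-3.   3.7 99.6] turn 0.6 q1,q6 [27. 49.]
```

View pics/top1.png

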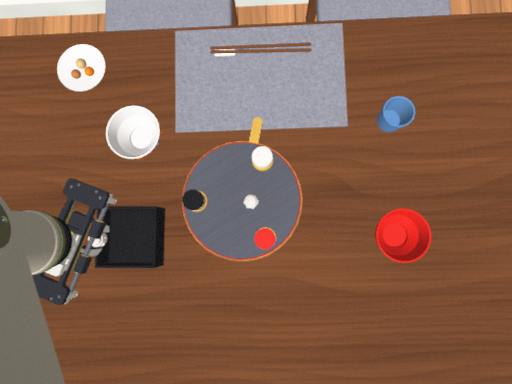

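The top view shows one ball left on the plate at (250,202). The other is in the gripper over the box side at (98,241), shifted outward by perspective because it is held high.

>>> {"method": "servo_tool", "body": {"rows": [[[-5,4,20],0,0],[[-6,5,60],0,0],[[-6,5,90],0,0],[[-6,5,102],0,0],[[-6,5,102],0,0]]}}

```text
time: 4.95
position: [501.6, 294.6, 45.6]
eef_rot: [[0.387, 0.922, -0.004], [0.922, -0.387, -0.002], [-0.003, -0.003, -1.0]]
ft_force: [-0.0, 0.1, -0.5]
gripper_width: 0.322
gripper_force: 10.0
```

>>> {"method": "servo_tool", "body": {"rows": [[[0,0,0],0,0.55],[[0,0,0],0,0.55],[[0,0,0],0,0.55],[[0,0,-30],0,0.55],[[0,0,-70],0,0.6]]}}

```text
time: 5.45
position: [501.2, 295.7, 116.8]
eef_rot: [[0.385, 0.923, -0.004], [0.923, -0.385, -0.002], [-0.003, -0.003, -1.0]]
ft_force: [0.3, -0.1, 0.5]
gripper_width: 0.583
gripper_force: 0.0
```

>>> {"method": "servo_tool", "body": {"rows": [[[0,0,-30],0,0.65],[[-30,29,-30],0,0.65],[[-64,61,-30],0,0.65],[[-98,93,-30],0,0.65],[[-130,125,-30],0,0.65]]}}

```text
time: 5.95
position: [569.0, 126.8, 149.2]
eef_rot: [[0.385, 0.923, 0.002], [0.923, -0.385, 0.0], [0.001, 0.002, -1.0]]
ft_force: [0.3, 0.4, -1.0]
gripper_width: 0.649
gripper_force: 0.0
```

```bash
python3 -c "
from h import *
plan(569.5,24.2,120,-23)
from m import *
t=cam('top');print(measure(t)['white'])
im=np.asarray(t['img'])[195:280,85:175]; cv2.imwrite('pics/c1.png',cv2.resize(im[:,:,::-1],None,fx=4,fy=4))
for u in (97,157,164): print(ray(t,u,237,65))"
```

```text
t 5.95 pos [569.  126.8 149.2] yang -22.6 -> shift [-94.5  39.9  29.2] turn 0.4 q1,q6 [ 8. 30.]
[(array([261.7, 156.4]), np.int32(351), array([663.4,  -3.7,  72. ])), (array([182.2, 189.8]), np.int32(40), array([600.9, 173.7,  41. ])), (array([250.5, 201.3]), np.int32(162), array([571.1,  23.8,  41. ]))]
[502.41145628 351.77750206  65.        ]
[499.24644535 222.51930268  65.        ]
[498.87996156 207.55220297  65.        ]
```

View pics/c1.png

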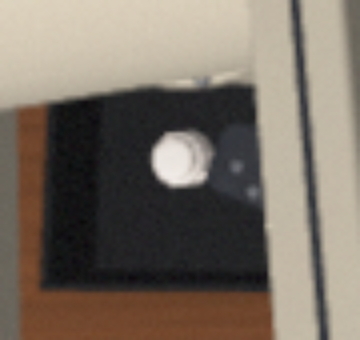

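The crop shows the first ball in the box at (180,158), close to the middle. Now the second ball.

>>> {"method": "servo_tool", "body": {"rows": [[[-40,17,0],0,0.65],[[-80,34,0],0,0.65],[[-94,41,20],0,0.65],[[-94,41,60],0,0.65],[[-94,41,80],0,0.65]]}}

```text
time: 6.5
position: [568.8, 25.0, 66.0]
eef_rot: [[0.387, 0.922, -0.001], [0.922, -0.387, 0.0], [-0.0, -0.001, -1.0]]
ft_force: [-1.2, 0.4, 0.2]
gripper_width: 0.652
gripper_force: 0.0
```

>>> {"method": "servo_tool", "body": {"rows": [[[0,0,20],0,0.65],[[0,0,34],0,0.65],[[0,0,41],0,0.65],[[0,0,41],0,0.65],[[0,0,41],0,0.65]]}}

```text
time: 7.0
position: [570.4, 25.8, 27.7]
eef_rot: [[0.385, 0.923, 0.001], [0.923, -0.385, -0.0], [0.0, 0.001, -1.0]]
ft_force: [-0.1, 0.7, 0.3]
gripper_width: 0.651
gripper_force: 0.0
```

>>> {"method": "servo_tool", "body": {"rows": [[[0,0,0],0,0],[[0,0,0],0,0],[[0,0,0],0,0],[[0,0,0],0,0],[[0,0,-10],0,0]], "grip_force": 10}}

```text
time: 7.5
position: [568.2, 25.7, 35.5]
eef_rot: [[0.386, 0.923, -0.003], [0.923, -0.386, 0.0], [-0.001, -0.003, -1.0]]
ft_force: [0.0, 0.2, 0.6]
gripper_width: 0.317
gripper_force: 10.0
```

>>> {"method": "servo_tool", "body": {"rows": [[[0,0,-45],0,0],[[0,0,-90],0,0],[[0,0,-120],0,0],[[32,-16,-122],0,0],[[72,-36,-122],0,0]]}}

```text
time: 8.0
position: [565.8, 105.4, 162.0]
eef_rot: [[0.389, 0.921, 0.005], [0.921, -0.389, 0.0], [0.002, 0.005, -1.0]]
ft_force: [0.9, -0.0, -1.1]
gripper_width: 0.318
gripper_force: 10.0
```

```bash
python3 -c "
from h import *
plan(501,268,150,-23)"
```

```text
t 8.0 pos [565.8 105.4 162. ] yang -22.9 -> shift [ 124.6 -123.    11.7] turn 0.1 q1,q6 [ 5. 28.]
```

>>> {"method": "servo_tool", "body": {"rows": [[[30,-36,0],0,0],[[60,-70,0],0,0],[[90,-105,0],0,0],[[111,-130,0],0,0],[[111,-130,20],0,0]]}}

```text
time: 8.5
position: [487.1, 263.1, 142.5]
eef_rot: [[0.382, 0.924, 0.005], [0.924, -0.382, 0.004], [0.005, 0.003, -1.0]]
ft_force: [1.8, 0.1, 0.3]
gripper_width: 0.321
gripper_force: 10.0
```

>>> {"method": "servo_tool", "body": {"rows": [[[0,0,35],0,0],[[0,0,65],0,0],[[0,0,74],0,0],[[0,0,74],0,0],[[0,0,74],0,0]]}}

```text
time: 9.0
position: [488.0, 258.8, 66.4]
eef_rot: [[0.386, 0.923, 0.002], [0.923, -0.386, 0.001], [0.001, 0.001, -1.0]]
ft_force: [0.5, -0.7, -0.1]
gripper_width: 0.317
gripper_force: 10.0
```

>>> {"method": "servo_tool", "body": {"rows": [[[0,0,0],0,0.5],[[0,0,0],0,0.5],[[0,0,0],0,0.5],[[0,0,-40],0,0.5],[[0,0,-80],0,0.6]]}}

```text
time: 9.5
position: [485.7, 258.0, 144.4]
eef_rot: [[0.386, 0.923, -0.003], [0.923, -0.386, -0.001], [-0.002, -0.002, -1.0]]
ft_force: [1.9, 1.1, -0.5]
gripper_width: 0.545
gripper_force: 0.0
```

>>> {"method": "servo_tool", "body": {"rows": [[[-30,30,0],0,0.7],[[-64,61,0],0,0.7],[[-98,92,0],0,0.7],[[-130,125,0],0,0.7],[[-165,150,0],0,0.7]]}}

```text
time: 10.0
position: [562.9, 46.5, 145.4]
eef_rot: [[0.386, 0.923, 0.002], [0.923, -0.386, -0.0], [0.001, 0.001, -1.0]]
ft_force: [1.3, 0.3, 0.3]
gripper_width: 0.701
gripper_force: 0.0
```

```bash
python3 -c "
from h import *
plan(491.5,-3,150,-60)
t=cam('top'); im=np.asarray(t['img'])[150:280,85:315]; cv2.imwrite('pics/c2.png',cv2.resize(im[:,:,::-1],None,fx=3,fy=3))"
```

```text
t 10.0 pos [562.9  46.5 145.4] yang -22.7 -> shift [-73.2 -46.7  -4.7] turn 37.3 q1,q6 [-0. 22.]
```

View pics/c2.png

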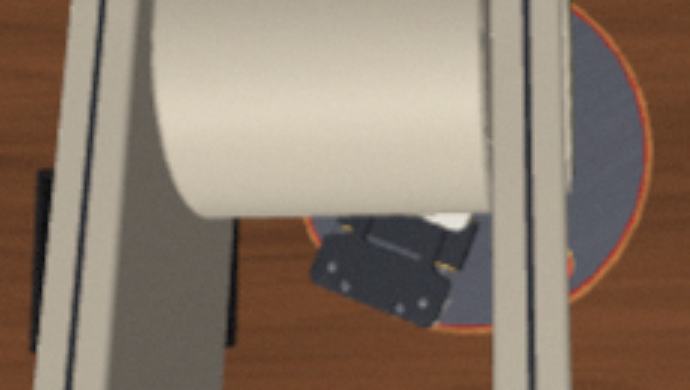

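The arm hides the box in this crop, so I'll check it from the scene camera as I move over the red lid.

>>> {"method": "servo_tool", "body": {"rows": [[[-20,-10,0],8,0.8],[[-40,-25,0],16,0.8],[[-60,-40,0],24,0.8],[[-73,-47,0],31,0.8],[[-73,-47,0],37,0.8]]}}

```text
time: 10.55
position: [489.1, -1.6, 145.0]
eef_rot: [[0.866, 0.499, 0.0], [0.499, -0.866, -0.0], [-0.0, 0.0, -1.0]]
ft_force: [-0.6, -0.3, 0.2]
gripper_width: 0.799
gripper_force: 0.0
```

```bash
python3 - <<'E'
from h import *
plan(491.,-3,46,-60)
s=readout.state(); w=cam("wrist"); b=cam("scene")
im=np.hstack([cv2.resize(np.asarray(w["img"]),(400,300)),cv2.resize(np.asarray(b["img"])[110:260,220:420],(400,300))])
cv2.imwrite("pics/c3.png",im[:,:,::-1])
E
```

```text
t 10.55 pos [489.1  -1.6 145. ] yang -60.0 -> shift [ 1.   2.1 99. ] turn -0.0 q1,q6 [-6. 54.]
```

View pics/c3.png

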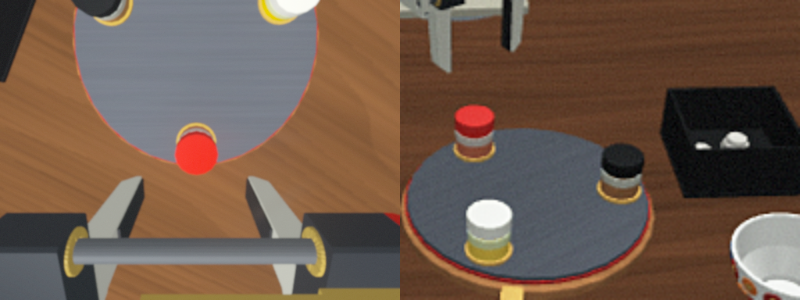

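The scene view shows both balls in the box, at (703,148) and (736,142). The wrist view shows the red lid centred between the fingers at (196,152). Now I lower and grip the lid.

>>> {"method": "servo_tool", "body": {"rows": [[[1,2,30],0,0.8],[[1,2,60],0,0.8],[[1,2,85],0,0.8],[[1,2,99],0,0.8],[[1,2,99],0,0.8]]}}

```text
time: 11.15
position: [490.5, -1.6, 43.7]
eef_rot: [[0.862, 0.507, -0.004], [0.507, -0.862, 0.0], [-0.003, -0.002, -1.0]]
ft_force: [-0.3, -0.3, -0.3]
gripper_width: 0.8
gripper_force: 0.0
```

>>> {"method": "servo_tool", "body": {"rows": [[[0,0,0],0,0],[[0,0,0],0,0],[[0,0,0],0,0],[[0,0,0],0,0],[[0,0,0],0,0]], "grip_force": 12}}

```text
time: 11.65
position: [492.8, -2.1, 46.5]
eef_rot: [[0.863, 0.505, 0.002], [0.505, -0.863, -0.0], [0.001, 0.001, -1.0]]
ft_force: [-0.6, -0.0, 3.8]
gripper_width: 0.468
gripper_force: 12.0
```

```bash
python3 - <<'E'
from h import *
from m import *
np.set_printoptions(suppress=True,precision=1)
plan(491.,-3,46,-60); print(readout.state()['ft_force'])
# tool-frame rows for ccw arc about C=(576.5,46.5), steps per call
R=100.
for n in (7.5,):
  print([[[round(R*np.sin(np.radians(k*n)),1)] ,[round(R*(1-np.cos(np.radians(k*n))),1)]] for k in range(1,6)])
E
```

```text
t 11.65 pos [492.8  -2.1  46.5] yang -59.7 -> shift [-2.  -0.1  0.5] turn 0.3 q1,q6 [-6. 53.]
[-0.6 -0.   3.8]
[[[np.float64(13.1)], [np.float64(0.9)]], [[np.float64(25.9)], [np.float64(3.4)]], [[np.float64(38.3)], [np.float64(7.6)]], [[np.float64(50.0)], [np.float64(13.4)]], [[np.float64(60.9)], [np.float64(20.7)]]]
```

>>> {"method": "servo_tool", "body": {"rows": [[[0.8,12.9,0],-7.5,0],[[3.4,25.6,0],-15,0],[[7.5,37.9,0],-22.5,0],[[13.3,49.5,0],-30,0],[[20.5,60.3,0],-37.5,0]]}}

```text
time: 12.15
position: [541.2, -43.1, 46.4]
eef_rot: [[0.372, 0.928, 0.001], [0.928, -0.372, 0.002], [0.002, 0.0, -1.0]]
ft_force: [0.7, 8.3, 4.4]
gripper_width: 0.469
gripper_force: 12.0
```

>>> {"method": "servo_tool", "body": {"rows": [[[0,0,0],-37.5,0],[[0,0,0],0,0]]}}

```text
time: 12.35
position: [540.8, -44.4, 46.3]
eef_rot: [[0.363, 0.932, 0.001], [0.932, -0.363, -0.001], [-0.001, 0.001, -1.0]]
ft_force: [-4.3, -1.1, 6.7]
gripper_width: 0.468
gripper_force: 12.0
```

```bash
python3 - <<'E'
from h import *
s=readout.state();plan(491.,-3,46,-60); print(np.round(s['ft_force'],1),s['gripper_width'],s['wrist_torque'])
p=np.array(s['position'])[:2]-[576.5,46.5]; print(np.hypot(*p),np.degrees(np.arctan2(p[1],p[0])))
E
```

```text
t 12.35 pos [540.8 -44.4  46.3] yang -21.3 -> shift [ 20.5 -61.5   0.2] turn 38.7 q1,q6 [-10.  11.]
[-4.3 -1.1  6.7] 0.4684391821960489 [-0.23675568  0.61048943  0.34211467]
97.67701560270633 -111.41134786184146
```

>>> {"method": "servo_tool", "body": {"rows": [[[0.8,12.9,0],-7.5,0],[[3.4,25.6,0],-15,0],[[7.5,37.9,0],-22.5,0],[[13.3,49.5,0],-30,0],[[20.5,60.3,0],-37.5,0]]}}

```text
time: 12.85
position: [604.5, -46.9, 46.0]
eef_rot: [[-0.269, 0.963, 0.0], [0.963, 0.269, 0.001], [0.001, 0.001, -1.0]]
ft_force: [-1.6, 6.1, 3.6]
gripper_width: 0.47
gripper_force: 12.0
```

>>> {"method": "servo_tool", "body": {"rows": [[[0.8,12.9,0],-7.5,0],[[3.4,25.6,0],-15,0],[[7.5,37.9,0],-22.5,0],[[13.3,49.5,0],-30,0],[[20.5,60.3,0],-37.5,0]]}}

```text
time: 13.35
position: [655.9, -10.0, 45.9]
eef_rot: [[-0.8, 0.6, -0.002], [0.6, 0.8, 0.002], [0.003, 0.0, -1.0]]
ft_force: [-9.1, 6.9, 8.6]
gripper_width: 0.461
gripper_force: 12.0
```

```bash
python3 - <<'E'
from h import *
from m import *
s=readout.state();plan(491.,-3,46,77.2); print(np.round(s['ft_force'],1),s['gripper_width'],s['wrist_torque'])
p=np.array(s['position'])[:2]-[576.5,46.5]; print(np.hypot(*p),np.degrees(np.arctan2(p[1],p[0])))
E
```

```text
t 13.35 pos [655.9 -10.   45.9] yang 53.1 -> shift [136.2 -93.3   0.4] turn -24.1 q1,q6 [ -5. -59.]
[-9.1  6.9  8.6] 0.46116024920182724 [ 1.10592861  1.41077779 -0.05889696]
97.49884449325896 -35.42616994778827
```

>>> {"method": "servo_tool", "body": {"rows": [[[0.5,10,0],-6,0],[[2.2,20.5,0],-12,0],[[4.8,30.5,0],-18,0],[[7.3,37.5,0],-23,0],[[7.3,37.5,0],-23,0]]}}

```text
time: 13.85
position: [672.1, 24.5, 45.9]
eef_rot: [[-0.971, 0.24, -0.003], [0.24, 0.971, 0.001], [0.003, 0.0, -1.0]]
ft_force: [-9.5, 2.7, 8.8]
gripper_width: 0.468
gripper_force: 12.0
```

>>> {"method": "servo_tool", "body": {"rows": [[[0,0,0],0,0],[[0,0,0],0,0]]}}

```text
time: 14.05
position: [671.9, 23.8, 45.9]
eef_rot: [[-0.97, 0.244, -0.003], [0.244, 0.97, 0.002], [0.004, 0.001, -1.0]]
ft_force: [-8.2, 4.6, 8.1]
gripper_width: 0.47
gripper_force: 12.0
```

```bash
python3 - <<'E'
from h import *
s=readout.state();plan(491.,-3,46,77.2); print(np.round(s['ft_force'],1),s['gripper_width'],s['wrist_torque'])
p=np.array(s['position'])[:2]-[576.5,46.5]; print(np.hypot(*p),np.degrees(np.arctan2(p[1],p[0])))
t=cam("top"); w=cam("wrist"); b=cam("scene"); 
for n,c in (("t",t),("w",w),("b",b)): save(c,n+"2.png")
np.savez("w2.npz",mtx=w["mtx"],T=w["tool_from_camera"],p=s["position"],R=s["eef_rot"],bm=b["mtx"],br=b["rvec"],bt=b["tvec"])
im=np.vstack([np.hstack([cv2.resize(np.asarray(t["img"])[90:282,120:376],(400,300)),cv2.resize(np.asarray(w["img"]),(400,300))]),np.hstack([cv2.resize(np.asarray(b["img"])[150:300,180:380],(400,300)),np.zeros((300,400,3),np.uint8)])])
cv2.imwrite("pics/c4.png",im[:,:,::-1])
E
```

```text
t 14.05 pos [671.9  23.8  45.9] yang 75.9 -> shift [168.9 -70.2   0.5] turn -1.3 q1,q6 [ -2. -78.]
[-8.2  4.6  8.1] 0.4696750843091734 [ 0.88246505  1.33743683 -0.15091157]
98.08506053957116 -13.378429767206935
```

View pics/c4.png

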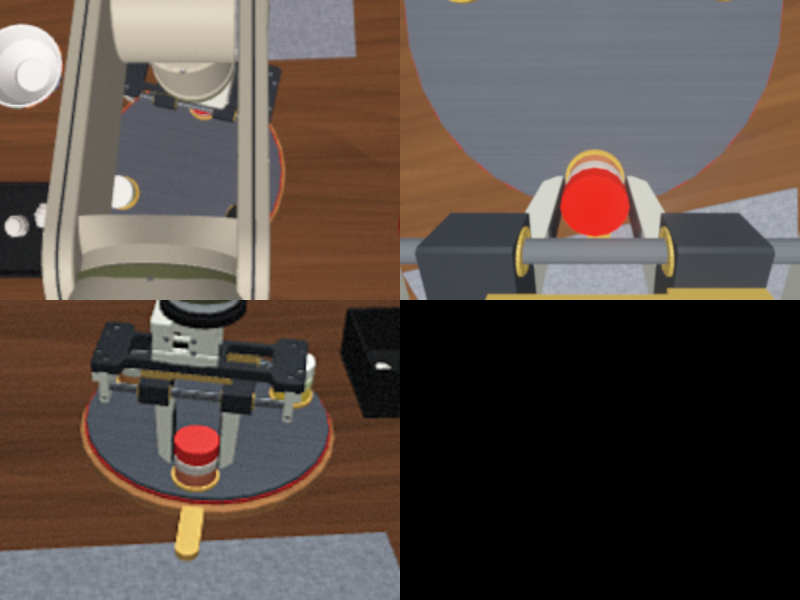

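The scene crop shows the held red lid at (196,445), nearly in line with the pointer at (190,530). The wrist view shows the lid central in the grip. I'll get the fine angle from the scene camera.

```bash
python3 - <<'E'
from h import *
from m import blobs
from scipy.optimize import least_squares
np.set_printoptions(suppress=True,precision=1)
w=np.load("w2.npz"); c={"mtx":w["bm"],"rvec":w["br"],"tvec":w["bt"]}
def hsv(f): h=cv2.cvtColor(cv2.imread("pics/"+f),cv2.COLOR_BGR2HSV).astype(int); return [h[...,i] for i in range(3)]
yy,xx=np.mgrid[:384,:512]
H,S,V=hsv("scene0.png"); e=((xx-284)/68)**2+((yy-212)/42)**2<1
d=(H>95)&(H<140)&(S<120)&e; k=max(blobs(d,500),key=lambda t:t[1])[2]
h=cv2.convexHull(max(cv2.findContours(k.astype(np.uint8),0,1)[0],key=len))[:,0]
Q=np.array([ray(c,x,y,24)[:2] for x,y in h]); f=least_squares(lambda p:np.hypot(*(Q-p[:2]).T)-p[2],[577,45,130],loss='soft_l1'); C=f.x[:2]; print('plate',f.x,np.abs(f.fun).mean())
for fn in ("scene0.png","b2.png"):
    H,S,V=hsv(fn)
    b=max(blobs((H>15)&(H<32)&(S>120)&(V>120)&(yy>253)&(yy<282)&(abs(xx-275)<14),20),key=lambda t:t[1]); py,px=np.nonzero(b[2])
    P=np.array([ray(c,x,y,12)[:2] for x,y in zip(px,py)])-C; r=np.hypot(*P.T); P=P[r>145]
    print('ptr',len(P),r.max(),np.degrees(np.arctan2(*P.mean(0)[::-1])))
    m=((H<8)|(H>172))&(S>150)&(V>100)&(np.hypot((xx-284)/68,(yy-205)/48)<.97)
    b=[t for t in blobs(m,60)]; b=max(b,key=lambda t:t[1]); q=ray(c,*b[0],65)[:2]-C; print('red',b[0],b[1],q,np.hypot(*q),np.degrees(np.arctan2(q[1],q[0])))
# wrist
c={"mtx":w["mtx"],"tool_from_camera":w["T"]}; st={"position":w["p"],"eef_rot":w["R"]}
H,S,V=hsv("w2.png")
d=(H>95)&(H<140)&(S<120)&(yy<256); k=max(blobs(d,500),key=lambda t:t[1])[2]
cn=max(cv2.findContours(k.astype(np.uint8),0,1)[0],key=len); h=cv2.convexHull(cn)[:,0]; h=h[(h[:,1]>5)&(h[:,1]<215)]
Q=np.array([ray(c,x,y,24,st)[:2] for x,y in h]); f=least_squares(lambda p:np.hypot(*(Q-p[:2]).T)-127.2,[577,45],loss='soft_l1');print('wplate',f.x,np.abs(f.fun).mean(),len(Q))
b=max(blobs(((H<8)|(H>172))&(S>200)&(V>200)&(yy<310),200),key=lambda t:t[1]); q=ray(c,*b[0],72,st); print('wred',b[0],b[1],q); q=q[:2]-f.x[:2]; print(np.hypot(*q),np.degrees(np.arctan2(q[1],q[0])))
E
```

```text
plate [575.4  46.8 129.4] 2.5261636987317555
ptr 230 198.2358480245952 -12.87458361446692
red [257.  170.4] 267 [-87.  -50.5] 100.57129976543786 -149.8340153387908
ptr 232 198.52858049143526 -12.852440951863732
red [277.9 222.1] 378 [ 96.  -24.2] 98.96663670374436 -14.134650663026209
wplate [577.1  46.7] 0.8267663404930217 18
wred [248.8 259.4] 5680 [668.3  24.5  72. ]
93.92246468291663 -13.72633257401189
```

>>> {"method": "servo_tool", "body": {"rows": [[[0.5,0.8,0],-0.7,0],[[1,1.5,0],-1.3,0],[[1,1.5,0],-1.3,0],[[1,1.5,0],-1.3,0],[[1,1.5,0],-1.3,0]], "grip_force": 15}}

```text
time: 14.7
position: [672.3, 25.4, 45.9]
eef_rot: [[-0.975, 0.223, -0.001], [0.223, 0.975, 0.002], [0.001, 0.001, -1.0]]
ft_force: [-3.6, 5.5, 3.5]
gripper_width: 0.468
gripper_force: 15.0
```

```bash
python3 - <<'E'
from h import *
from m import blobs
s=readout.state(); plan(674,24.5,46,77.2); print(np.round(s['ft_force'],1),s['gripper_width'])
yy,xx=np.mgrid[:384,:512]; C=np.array([576.2,46.6]); A=[]
for i in range(4):
    b=cam("scene"); h=cv2.cvtColor(np.asarray(b["img"]),cv2.COLOR_RGB2HSV).astype(int);H,S,V=[h[...,i] for i in range(3)]
    m=((H<8)|(H>172))&(S>150)&(V>100)&(np.hypot((xx-284)/68,(yy-205)/48)<.97)
    k=max(blobs(m,60),key=lambda t:t[1]); A.append(ray(b,*k[0],65)[:2]-[575.4,46.8]); 
    p=np.array(readout.state()['position'])[:2]-C; print(A[-1],np.degrees(np.arctan2(A[-1][1],A[-1][0])),'tool',np.degrees(np.arctan2(p[1],p[0])),np.hypot(*p))
# lid top face edges: per-side extents vs pointer sides
print(k[0])
cc=b; R=cv2.Rodrigues(np.array(b["rvec"]))[0]
for r,z in((0,12),(184,12),(100,64),(100,72)):
    q=np.array([576.2+r*np.cos(np.radians(-12.8)),46.6+r*np.sin(np.radians(-12.8)),z]); print(r,z,cv2.projectPoints(q[None],b["rvec"],b["tvec"],b["mtx"],None)[0].ravel().round(1))
py,px=np.nonzero(k[2]); print('red cols',px.min(),px.max(),'mid',(px.min()+px.max())/2)
Y=(H>15)&(H<32)&(S>120)&(V>120)&(abs(xx-275)<14)
for y in range(256,278,4): 
    x=np.nonzero(Y[y])[0]; print(y,x.min(),x.max(),end=' | ')
E
```

```text
t 14.7 pos [672.3  25.4  45.9] yang 77.1 -> shift [-1.8 -0.5 -0.1] turn -0.1 q1,q6 [ -2. -79.]
[-3.6  5.5  3.5] 0.4683152814552658
[ 96.46003986 -22.82141944] -13.310818607963238 tool -12.41845287449586 98.41071702058683
[ 96.51400635 -22.86498   ] -13.328128526214028 tool -12.440158701088116 98.41838608611795
[ 96.45222707 -22.82052639] -13.311356048709145 tool -12.447350641204757 98.44636076389729
[ 96.52564715 -22.8650088 ] -13.326594716793512 tool -12.438268775940255 98.42872356446215
[278.62796834 222.23746702]
0 12 [283.2 212.3]
184 12 [273.1 273.7]
100 64 [279.  223.2]
100 72 [279.1 220. ]
red cols 268 290 mid 279.0
256 270 281 | 260 269 281 | 264 269 280 | 268 268 280 | 272 268 279 | 276 269 278 |
```

```bash
python3 -c "
from plant import job
print(job.finish_job())"
```

```text
the job is handed in; nothing more can be done
None
```

Job handed in: both paper balls are in the scrap box, the red jar is at the brass pointer (measured within about 0.5°), the gripper is closed on its lid at 15 N, and the arm never went near the bowls or cup.

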